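# Unlock the failed drive's tray and hold it unlocked

### The job

One drive in the silver drive box has failed: its tray shows a red light, and its lock is stiff. Draw the blue key out of the other tray's lock where it was left, put it in the red-light tray's lock and work it past the sticky pins until it is fully home, leaning on it lightly while twisting it to and fro rather than forcing it, then turn it a quarter turn clockwise (seen from above). The lock springs back by itself, so finish while still holding the key in the fingers, fully home and turned, so that I can lift the tray out; leave the other things on the desk alone.

Things in the scene. Friction and masses are not known exactly. Their poses are not given: they have to be found in the camera images.
- nas: silver drive box fixed on the desk, 132 mm (x) by 168 mm (y), rim 133 mm high; origin: centre of its underside. Four trays lie side by side along y in its top, 36 mm apart, in any order, all turned like the box. Their nearly flat upper faces (112 x 34 mm, 135 mm above the desk) have the lock at the -x end and beside it a 24 x 6 mm light, red on one tray, green on three.
- tray_red: the tray with the red light (fixed); origin at the centre of its upper face, x along the tray away from its lock, z up. Its lock's axis is vertical, 35 mm from the origin towards -x.
- keyhole (a point): centre of the mouth of the red-light tray's lock, 136 mm above the desk; axes as the tray's. Unturned, the black keyway is 13.5 mm along x, 4 mm along y, with a funnel mouth 17.5 x 8 mm, 2 mm deep, in a brass cylinder of 20 mm diameter in a 27 mm steel bezel. A key that is fully home has its tip on the bottom, 27.5 mm below the mouth.
- upper_pin: first sticky pin inside the red-light tray's lock (hidden; fixed); origin on the lock axis, 8 mm below the mouth, at the pin's top. It stops a key pushed straight down. Leaned on with 4 to 8 N, the key drops past it once twisted about 38 degrees (35 to 42) clockwise, seen from above, from straight. Pushing a pin with over 30 N, down or sideways, is forcing it.
- lower_pin: second sticky pin, the same, origin on the lock axis 18 mm below the mouth. It lets the key by once twisted about 38 degrees (35 to 42) anticlockwise from straight; the key then drops home. Only fully home can the key be turned the quarter: the pins then lie in its notches.
- tray_red_lock (a joint): angle of the red-light tray's lock cylinder in rad: 0 unturned, growing clockwise seen from above to its stop at 1.57 (quarter turn); it also gives 0.8 anticlockwise. A spring returns it to 0 (0.04 N m per rad, little friction). The key has play in the keyway and may lead the cylinder by up to about 0.2 rad.
- tray_key: the green-light tray in whose lock the key stands at the start (fixed); axes and origin as the red tray's. Its lock is the same but runs freely, without sticky pins: the key lifts straight out.
- first_keyhole (a point): centre of the mouth of that first lock, 136 mm above the desk; the key stands in it fully home, unturned, its bow 6.5 to 36.5 mm above this point.
- key: key, loose, 64 mm long, 25 g, upright. Origin at the blade's tip, z up towards the bow. Square-ended steel blade 12 mm wide (x), 3 mm thick (y), z 0 to 29 mm, notched at z 4 to 22; collar 16 x 7 mm to z 34; blue bow to pinch, 26 mm wide (x), 9 mm thick (y), z 34 to 64 mm. Alike turned half round. Home in a lock, its x lies along the tray's x.
- pulled_tray: bystander: drive tray lying on the desk, white drive with grey front plate, 112 mm wide, 34 mm high; origin at the centre of its underside
- screwdriver: bystander: screwdriver, 150 mm, lying on the desk
- vent_cover: bystander: black plastic vent cover, 78 x 30 x 7 mm, lying on the desk
Things that resemble listed ones, but are neither listed nor needed, are in the scene too. Of the things like the key, leave any that is yellow; of the rest the smaller one is meant.

How it is judged (in metres and radians):
On the way, in this order (a step that is already met when the one before it is completed fails the run):
1. the key is out of the first lock (z of key in the frame of first_keyhole above 0.003 m), for 0.1 s.
2. the key is fully home in the red-light tray's lock, which is not yet turned (z of key in the frame of keyhole below -0.0255 m and horizontal distance between key and keyhole below 0.003 m and angle between key's own z axis and vertical below 0.15 rad and value of joint tray_red_lock below 0.7 rad), for 0.05 s.
3. the key, fully home, has turned the lock a quarter turn clockwise (z of key in the frame of keyhole below -0.0255 m and horizontal distance between key and keyhole below 0.003 m and angle between key's own z axis and vertical below 0.15 rad and value of joint tray_red_lock above 1.3 rad), for 0.2 s.
At the end, for the whole second after the job is handed in: The key is fully home in the red-light tray's lock (tip within 2 mm of the bottom, within 3 mm of the axis, upright within 0.15 rad), the lock stands still at more than 1.3 rad clockwise (75 degrees; its stop is at 90), and the fingers still grip the key (more than 1 N) (all of step 3 and contact force between the fingers and key above 1 N and velocity of joint tray_red_lock between -0.2 and 0.2 rad/s); the arm keeps its last pose, push and grip.
It fails at once if another thing on the desk is shoved aside (more than 15 mm) (distance of any of pulled_tray, screwdriver, vent_cover from where it was at the start of the episode above 0.015 m).
It fails at once if the key is forced against a sticky pin (more than 30 N) (contact force between key and upper_pin above 30 N or contact force between key and lower_pin above 30 N).
It also fails if it takes over 50 s, if anything falls off the work surface, if the arm or the gripper's body presses on something with over 40 N, if the wrist force passes 120 N, or if a joint passes its speed limit or range.

### The arm

A 6-joint arm with a two-finger parallel gripper is mounted at the origin on the work surface. World frame = base frame: x ahead of the robot, y to its left, z up, the work surface at z = 0. Lengths are in mm, angles in degrees, forces in N, time in s.
With the tool pointing down it reaches from about 300 to 850 mm from the base axis. Payload 4.2 kg.
Tool frame: the origin (TCP) lies midway between the tips of the shut fingers; the grasp point (between the pads) lies 19 mm behind it (pinch_z is the distance from the TCP to the grasp point, in mm); z points along the fingers, y is the line along which they close (so a half turn about z gives the same grasp; the last joint's range is limited). The gripper opens to 91 mm and grips with 3 to 60 N. Pads are 32 mm wide; open, the fingers measure 118 mm over their backs; the gripper's body (76 mm by 178 mm) begins 60 mm behind the grasp point.
Start: joints at [74.771, 18.312, 89.639, -0, 72.044, -1.146], TCP at [139.918, 557.736, 186.176] pointing down, gripper open.
Joint ranges: [-177.97, 177.97], [-48.28, 115.42], [12.27, 149.76], [-77.06, 257.06], [2.81, 150.46], [-146.56, 146.56]. Speed limits (degrees/s): [147.25, 147.25, 180, 180, 180, 180].

### API

Orientations are given as [roll, pitch, yaw] about the fixed x, y, z axes, in that order (R = Rz(yaw) Ry(pitch) Rx(roll)).
In Python, from workcell import * gives the robot as it stands.
- The arm moves only by the tool step_arm, never from a script. Its argument "steps" is a list of rows, each a list of 7 numbers: the turn, a rotation vector about the tool's x, y, z in degrees, then the shift along the tool's x, y, z in mm, then the opening, from 0 (shut) to 1 (fully open). In form: [[rx, ry, rz, x, y, z, hand], ...]. A call has exactly 8 rows; each row shifts and turns the commanded pose from where the row before left it, along the tool's axes as they then stand; what a row does not reach is not made up. A row lasts 1/8 s, in which the tool goes at most 62.5 mm and 10.7 degrees, less where a joint would pass 70% of its speed; a pose out of reach is approached as far as the arm can. A call is refused whole if a number of a shift passes 62.5 or a number of a turn 10.7, either way. A call with a gripper value outside its range is refused whole. The fingers move at their own pace and stop on an object; "force" is the grip in N (left out, the last holds). Time passes only in rows, so rows that do not move let the fingers close, or fill a call up. It gives the time, the measured TCP pose, the force, the opening and the grip force at its end, in the units of the state.
- state(): the state, without advancing time (a new reading comes with each control period).
- grab_frame(name): name is "side" or "top"; returns a dict with "image" (384x512x3 uint8, blue, green, red), "fovy" (degrees; the focal length in pixels is half the picture's height over the tangent of half this angle, whatever the lens; pixels are square), "cx", "cy" (the principal point, pixels), "origin" and "rotation" of the camera in the world. Camera axes: x right, y down, z forward; pixel columns grow to the right and rows downward; lengths in mm; the calibration is good to about 2 mm. A picture is of the moment at which its call begins. There is no depth.
- job_done(): hands the job in; it is judged then, once.
The state is a dict: "time_s": time; "qpos": joint angles; "qvel": joint speeds; "effort": joint torques, N m; "ee_pos": TCP position; "ee_rot": TCP orientation; "force": force on the tool from outside, world axes, zero at the start; "torque": the same for the moment, N m; "gripper_width": finger opening in mm; "gripper_force": force on a finger pad.
Only numpy, scipy, OpenCV 4.12 (cv2) and the standard library are available. Lean on these libraries where they do the work, as an engineer would, in place of code of your own. Each camera call takes 0.05 s, during which the arm holds its last target. There are 200 camera calls.

## Working session

There is one attempt and no reset: what is moved stays moved. The work goes in short steps, Python scripts to look and compute and a tool call to move; the robot and the scene stay as the last step left them, time stands still between calls to the robot, and variables do not carry over. Pictures are saved under pics/ and viewed, at most 10 in all, crops included, and the job is handed in when it is done.

Besides the shell and the picture viewer there is one more tool, called after ">>>" by a JSON object that holds its "name" and its "arguments". step_arm: Moves the arm, as the interface text tells. Its arguments: {"type":"object","properties":{"steps":{"type":"array","items":{"type":"array","items":{"type":"number"}}},"force":{"type":"number"}},"required":["steps"]}

```bash
mkdir -p pics
cat > h.py <<'E'
from workcell import *
import numpy as np, cv2
def ray(f,u,v):
    fl=f["image"].shape[0]/2/np.tan(np.radians(f["fovy"])/2)
    d=np.array([(u-f["cx"])/fl,(v-f["cy"])/fl,1.0]); d=np.array(f["rotation"])@d
    return np.array(f["origin"]),d/np.linalg.norm(d)
def onz(f,u,v,z):
    o,d=ray(f,u,v); return o+d*(z-o[2])/d[2]
def proj(f,p):
    fl=f["image"].shape[0]/2/np.tan(np.radians(f["fovy"])/2)
    c=np.array(f["rotation"]).T@(np.array(p)-np.array(f["origin"]))
    return np.array([f["cx"]+fl*c[0]/c[2],f["cy"]+fl*c[1]/c[2]])
def tri(f1,a,f2,b):
    o1,d1=ray(f1,*a);o2,d2=ray(f2,*b)
    A=np.stack([d1,-d2],1); t=np.linalg.lstsq(A,o2-o1,rcond=None)[0]
    p,q=o1+t[0]*d1,o2+t[1]*d2
    return (p+q)/2,np.linalg.norm(p-q)
E
python3 - <<'E'
from h import *
for n in("top","side"):
    f=grab_frame(n); cv2.imwrite(f"pics/{n}0.png",f["image"]); print(n,f["fovy"],f["cx"],f["cy"],np.round(f["origin"]),np.round(f["rotation"],3).tolist())
s=state(); print(s)
E
```

```text
top 48.12924989601552 256.4303242860302 185.92991808543712 [ 308.   70. 1209.] [-165.618, -0.319, -92.997]
side 57.07398101467346 257.6781510701868 195.99538425370866 [ 162. -442.  479.] [-119.804, -1.163, -39.371]
{'time_s': 0.1, 'qpos': array([ 7.47720815e+01,  1.83496181e+01,  8.96972544e+01, -1.19577781e-03,
        7.20414536e+01, -1.14543461e+00]), 'qvel': array([ 0.01978121, -0.07877679, -0.18038164,  0.01382346,  0.00832273,
        0.03861312]), 'effort': array([-1.10420845e-04, -4.13337100e+01, -2.32510471e+01,  7.28233298e-02,
        4.21311543e-02, -6.35255287e-05]), 'ee_pos': array([139.78888442, 557.27495335, 185.40256653]), 'ee_rot': array([-1.79911669e+02, -6.28940357e-04,  1.65917885e+02]), 'force': array([ 0.3677    ,  0.04103945, -0.09935848]), 'torque': array([-0.02320239, -0.01112726, -0.07381222]), 'gripper_force': 0.0, 'gripper_width': 91.06513052103767}
```

```bash
sed -i 's/^def ray/def RM(f):\n    return Rotation.from_euler("xyz",f["rotation"],degrees=True).as_matrix()\ndef ray/; s/np.array(f\["rotation"\])/RM(f)/g; s/^import numpy/from scipy.spatial.transform import Rotation\nimport numpy/' h.py; head -8 h.py
```

```text
from workcell import *
from scipy.spatial.transform import Rotation
import numpy as np, cv2
def RM(f):
    return Rotation.from_euler("xyz",f["rotation"],degrees=True).as_matrix()
def ray(f,u,v):
    fl=f["image"].shape[0]/2/np.tan(np.radians(f["fovy"])/2)
    d=np.array([(u-f["cx"])/fl,(v-f["cy"])/fl,1.0]); d=RM(f)@d
```

View pics/top0.png

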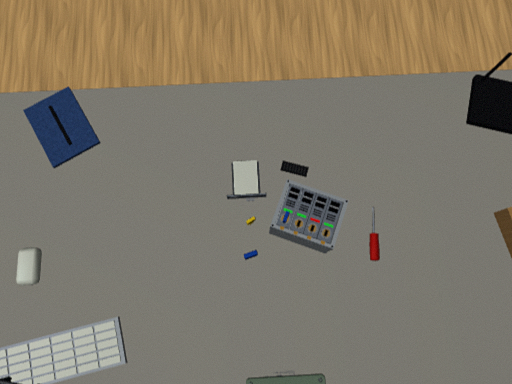

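View pics/side0.png

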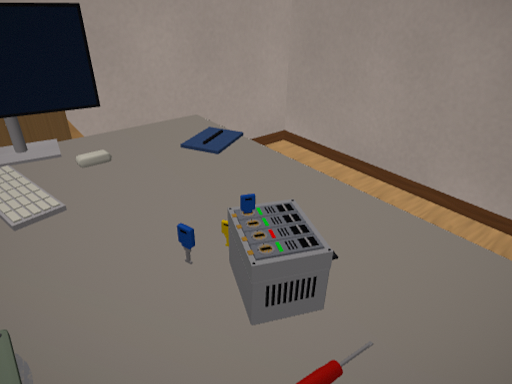

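Run:
```python
import cv2,numpy as np
t=cv2.imread("pics/top0.png")[172:258,236:356]; s=cv2.imread("pics/side0.png")[180:290,170:345]
t=cv2.resize(t,None,fx=4,fy=4,interpolation=cv2.INTER_CUBIC); s=cv2.resize(s,None,fx=4,fy=4,interpolation=cv2.INTER_CUBIC)
cv2.imwrite("pics/tc.png",t); cv2.imwrite("pics/sc.png",s)
```

```text
(no output)
```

View pics/tc.png

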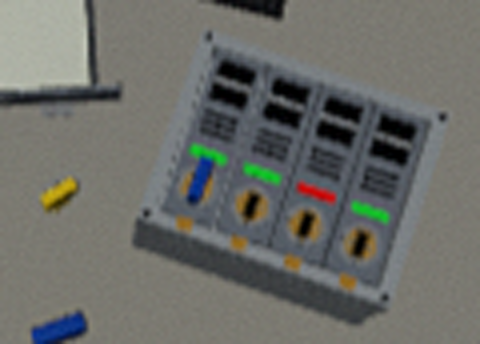

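View pics/sc.png

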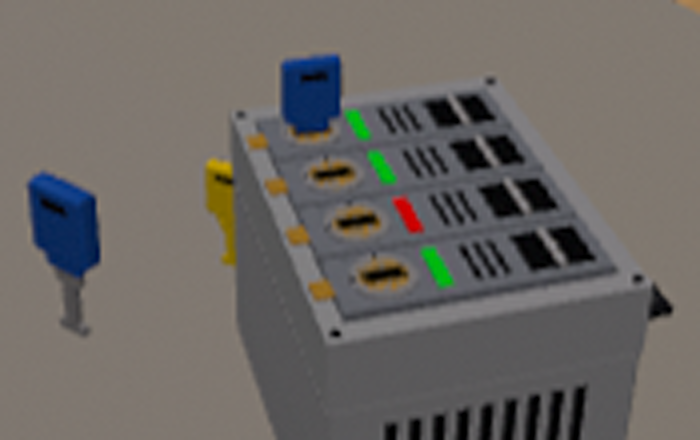

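```bash
cat > meas.py <<'E'
from h import *
F={n:grab_frame(n) for n in("top","side")}
def blobs(f,lo,hi,mn,box=None):
    hsv=cv2.cvtColor(f["image"],cv2.COLOR_BGR2HSV); m=cv2.inRange(hsv,lo,hi)
    if box: k=np.zeros_like(m); k[box[1]:box[3],box[0]:box[2]]=255; m&=k
    n,l,st,c=cv2.connectedComponentsWithStats(m)
    return [(st[i,4],*c[i]) for i in range(1,n) if st[i,4]>=mn]
if __name__=="__main__":
  for n,box in(("top",(270,175,350,255)),("side",(225,185,335,275))):
    f=F[n]; print(n)
    for nm,lo,hi,mn,z in(("green",(50,120,80),(75,255,255),6,135),("red",(0,150,80),(6,255,255),5,135),("blue",(105,120,40),(125,255,255),6,157.5),("brass",(10,90,70),(25,255,255),4,136)):
        for a,u,v in blobs(f,lo,hi,mn,box): print(nm,a,round(u,1),round(v,1),np.round(onz(f,u,v,z),1))
  T=lambda x,y:(x/4+236-.375,y/4+172-.375); S=lambda x,y:(x/4+170-.375,y/4+180-.375)
  tc=[(209,37),(442,117),(385,298),(147,213)]; sc=[(490,80),(638,278),(335,333),(241,115)]
  for a,b in zip(tc,sc):
    p,e=tri(F["top"],T(*a),F["side"],S(*b)); print(np.round(p,1),round(e,1),np.round(onz(F["top"],*T(*a),133),1),np.round(onz(F["side"],*S(*b),133),1))
  tk=[(252,207),(305,225),(360,243)]; sk=[(334,173),(358,220),(384,272)]
  for a,b in zip(tk,sk):
    p,e=tri(F["top"],T(*a),F["side"],S(*b)); print("kh",np.round(p,1),round(e,1),np.round(onz(F["top"],*T(*a),136),1),np.round(onz(F["side"],*S(*b),136),1))
E
python3 meas.py
```

```text
top
green 28 287.5 210.0 [515.3 -25.7 135. ]
green 30 301.1 215.0 [500.8 -59.1 135. ]
green 30 328.0 224.5 [ 473.  -125.1  135. ]
red 13 314.7 219.7 [486.9 -92.6 135. ]
blue 36 285.3 216.7 [494.4 -17.1 157.5]
brass 8 282.0 217.5 [496.6 -10.3 136. ]
brass 9 287.6 218.7 [492.9 -24.1 136. ]
brass 14 296.1 222.4 [482.2 -45.1 136. ]
brass 14 300.9 223.8 [478.2 -56.7 136. ]
brass 14 309.5 227.2 [468.4 -77.7 136. ]
brass 12 314.3 228.3 [464.9 -89.6 136. ]
brass 14 281.5 227.5 [471.3  -7.3 136. ]
brass 12 323.3 231.7 [ 455.4 -111.5  136. ]
brass 12 295.2 232.3 [457.3 -41.  136. ]
brass 15 327.9 232.9 [ 451.7 -122.7  136. ]
brass 14 308.6 237.3 [443.2 -73.5 136. ]
brass 14 322.4 242.0 [ 429.7 -106.9  136. ]
side
green 28 259.0 210.9 [515.5 -26.5 135. ]
green 30 265.0 221.7 [501.3 -60.  135. ]
green 43 278.7 246.5 [ 473.2 -126.3  135. ]
red 26 271.9 233.5 [487.6 -93.7 135. ]
blue 231 247.5 202.8 [493.2 -20.7 157.5]
brass 15 233.9 214.9 [470.4 -11.  136. ]
brass 14 246.0 213.4 [490.4 -20.2 136. ]
brass 13 226.1 221.7 [447.  -20.1 136. ]
brass 34 252.8 222.8 [481.5 -50.9 136. ]
brass 75 226.6 23
[... 187 characters left out ...]
brass 20 244.0 238.4 [442.1 -77.2 136. ]
brass 24 262.7 248.2 [ 449.7 -115.1  136. ]
brass 10 268.2 245.9 [ 460.4 -115.9  136. ]
brass 11 269.2 250.0 [ 454.9 -124.6  136. ]
brass 26 249.9 252.2 [ 428.1 -110.4  136. ]
[592.8 -32.6 133.8] 1.6 [592.3 -32.2 133. ] [594.7 -31.8 133. ]
[ 532.3 -178.   133.3] 1.3 [ 531.8 -177.6  133. ] [ 533.2 -178.1  133. ]
[ 418.8 -130.2  133. ] 0.6 [ 418.5 -130.   133. ] [ 419.1 -130.3  133. ]
[479.7  14.9 133.4] 0.4 [479.6  15.  133. ] [480.3  15.4 133. ]
kh [480.3 -51.7 136.4] 2.1 [479.5 -51.1 136. ] [481.7 -51.5 136. ]
kh [467.1 -84.  136.1] 1.8 [466.4 -83.6 136. ] [468.1 -84.2 136. ]
kh [ 453.5 -117.2  136.6] 0.7 [ 453.3 -117.1  136. ] [ 454.3 -116.7  136. ]
```

Top and side views show the box with its green, green, red, green lights. The red light is at top (315,220) and side (272,233).

Key candidates:
- Blue key standing in the leftmost lock: top (285,217), side (247,203).
- Blue, larger key standing on the desk: top (251,255), side (186,236).
- Yellow key: top (251,220), side (227,232).

I choose the blue key in the lock. The close crops confirm it.

Tray yaw is about -23°. The first keyhole is about (495,-18) and the red keyhole about (467,-84).

>>> {"name": "step_arm", "arguments": {"steps": [[0, 0, 0, -15, -15, -10, 0.5], [0, 0, 0, -30, -30, -10, 0.5], [0, 0, 0, -30, -30, -10, 0.5], [0, 0, 0, -30, -30, -10, 0.5], [0, 0, 0, -30, -30, -10, 0.5], [0, 0, 0, -30, -30, -5, 0.5], [0, 0, 0, -30, -30, 0, 0.5], [0, 0, 0, -30, -30, 0, 0.5]]}}

```text
time_s: 1.2
ee_pos: [303.9, 282.4, 241.9]
ee_rot: [180.0, 0.1, 165.9]
force: [0.5, 1.4, 0.1]
gripper_width: 45.3
gripper_force: 0.0
```

>>> {"name": "step_arm", "arguments": {"steps": [[0, 0, 0, -30, -30, 0, 0.5], [0, 0, 0, -30, -30, 0, 0.5], [0, 0, 0, -30, -30, 0, 0.5], [0, 0, 0, -30, -30, 0, 0.5], [0, 0, 0, -30, -30, 0, 0.5], [0, 0, 0, -30, -30, 0, 0.5], [0, 0, 0, -30, -30, 0, 0.5], [0, 0, 0, -30, -20, 0, 0.5]]}}

```text
time_s: 2.2
ee_pos: [479.9, 0.8, 242.0]
ee_rot: [-180.0, 0.1, 165.8]
force: [0.5, 0.4, 0.2]
gripper_width: 45.5
gripper_force: 0.0
```

>>> {"name": "step_arm", "arguments": {"steps": [[0, 0, 3, -10, -7, 0, 0.5], [0, 0, 3, -9, -7, 0, 0.5], [0, 0, 3, 0, 0, 10, 0.5], [0, 0, 0, 0, 0, 15, 0.5], [0, 0, 0, 0, 0, 15, 0.5], [0, 0, 0, 0, 0, 10, 0.5], [0, 0, 0, 0, 0, 5, 0.5], [0, 0, 0, 0, 0, 0, 0.5]]}}

```text
time_s: 3.2
ee_pos: [494.7, -15.2, 185.9]
ee_rot: [-180.0, -0.0, 156.9]
force: [-0.7, -1.0, -0.7]
gripper_width: 46.0
gripper_force: 0.0
```

Run:
```python
from h import *
f=grab_frame("side"); im=f["image"]; cv2.imwrite("pics/s1.png",cv2.resize(im[130:280,170:345],None,fx=4,fy=4,interpolation=cv2.INTER_CUBIC))
s=state();print(s["ee_pos"],s["ee_rot"],s["qpos"])
```

```text
[494.98008455 -15.25611043 186.27995992] [1.79987714e+02 1.85051375e-02 1.56924303e+02] [-3.09988369e+00  1.10980201e+01  9.96499097e+01  5.58803440e-03
  6.92304814e+01 -7.00261689e+01]
```

View pics/s1.png

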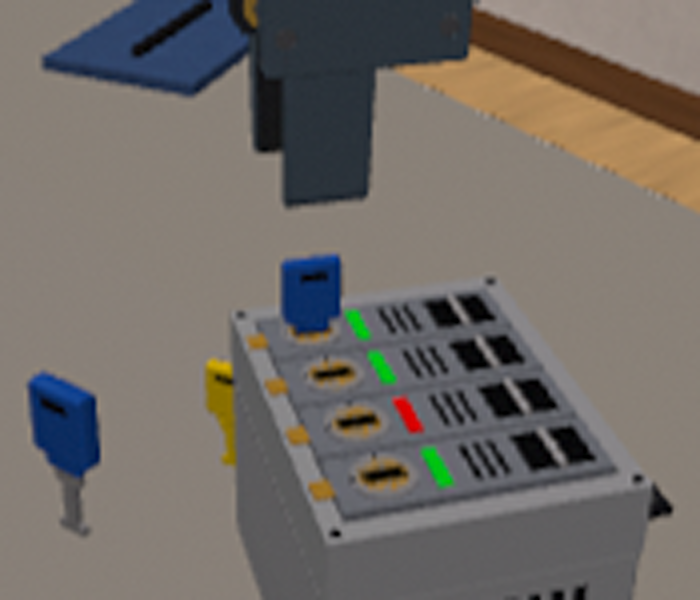

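>>> {"name": "step_arm", "arguments": {"steps": [[0, 0, 0, -1, -2.5, 8, 0.5], [0, 0, 0, 0, 0, 10, 0.5], [0, 0, 0, 0, 0, 10, 0.5], [0, 0, 0, 0, 0, 10, 0.5], [0, 0, 0, 0, 0, 5, 0.5], [0, 0, 0, 0, 0, 2, 0.5], [0, 0, 0, 0, 0, 0, 0.2], [0, 0, 0, 0, 0, 0, 0.2]], "force": 10}}

```text
time_s: 4.25
ee_pos: [495.0, -18.0, 141.5]
ee_rot: [180.0, 0.0, 156.9]
force: [-0.1, 0.1, 0.0]
gripper_width: 28.5
gripper_force: 0.0
```

>>> {"name": "step_arm", "arguments": {"steps": [[0, 0, 0, 0, 0, 0, 0], [0, 0, 0, 0, 0, 0, 0], [0, 0, 0, 0, 0, 0, 0], [0, 0, 0, 0, 0, 0, 0], [0, 0, 0, 0, 0, 0, 0], [0, 0, 0, 0, 0, 0, 0], [0, 0, 0, 0, 0, 0, 0], [0, 0, 0, 0, 0, 0, 0]], "force": 10}}

```text
time_s: 5.25
ee_pos: [494.8, -18.0, 141.2]
ee_rot: [180.0, 0.0, 156.9]
force: [0.5, -0.4, 2.1]
gripper_width: 8.5
gripper_force: 10.0
```

>>> {"name": "step_arm", "arguments": {"steps": [[0, 0, 0, 0, 0, 0, 0], [0, 0, 0, 0, 0, 0, 0], [0, 0, 0, 0, 0, -3, 0], [0, 0, 0, 0, 0, -7, 0], [0, 0, 0, 0, 0, -10, 0], [0, 0, 0, 0, 0, -10, 0], [0, 0, 0, 0, 0, -10, 0], [0, 0, 0, 0, 0, -5, 0]], "force": 30}}

```text
time_s: 6.25
ee_pos: [495.1, -18.0, 187.1]
ee_rot: [180.0, 0.1, 156.9]
force: [0.3, 0.3, -0.5]
gripper_width: 8.0
gripper_force: 30.0
```

Run:
```python
from h import *
s=state();print(s["ee_pos"],s["ee_rot"],s["force"],s["torque"])
f=grab_frame("side"); im=f["image"]; cv2.imwrite("pics/s2.png",cv2.resize(im[130:280,170:345],None,fx=4,fy=4,interpolation=cv2.INTER_CUBIC))
```

```text
[495.06711173 -18.01571811 187.08397051] [1.79969632e+02 6.86169748e-02 1.56917061e+02] [ 0.27925648  0.2621259  -0.53247854] [-0.02532571 -0.00188213 -0.00381055]
```

View pics/s2.png

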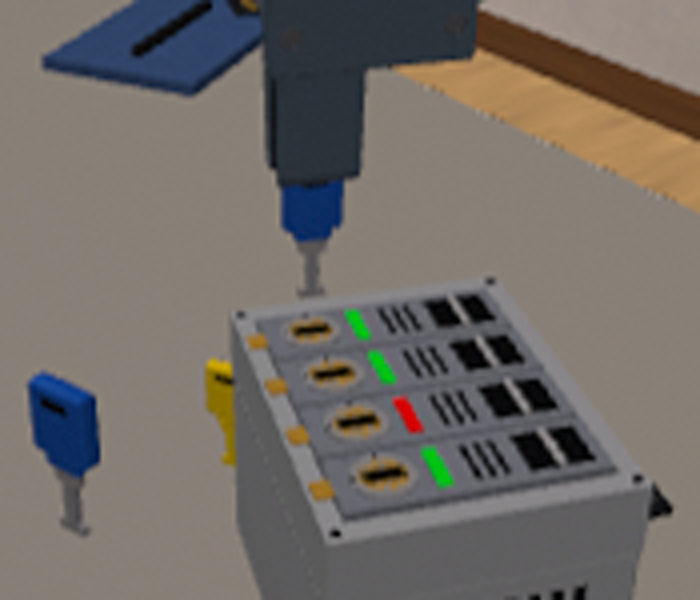

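Run:
```python
from h import *
f=grab_frame("side")
for z in (187,175,165,154,150,145,143): 
    u=proj(f,(495,-18,z)); print(z,np.round((u-[170,130]+.375)*4))
t=grab_frame("top"); cv2.imwrite("pics/t2.png",t["image"])
```

```text
187 [311. 230.]
175 [311. 255.]
165 [311. 274.]
154 [311. 296.]
150 [311. 303.]
145 [311. 313.]
143 [311. 317.]
```

Run:
```python
from h import *
f=grab_frame("side"); a=cv2.resize(f["image"][125:210,215:300],(595,595),interpolation=cv2.INTER_CUBIC)
a=cv2.convertScaleAbs(a,alpha=1.8)
for p in [(495,-18,187),(488,-34,187),(501,-2,187),(488,-34,206)]:
    u=(proj(f,p)-[215,125]+.5)*7; cv2.circle(a,tuple(int(x) for x in u),4,(0,0,255),-1)
cv2.imwrite("pics/s3.png",a)
```

```text
(no output)
```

View pics/s3.png

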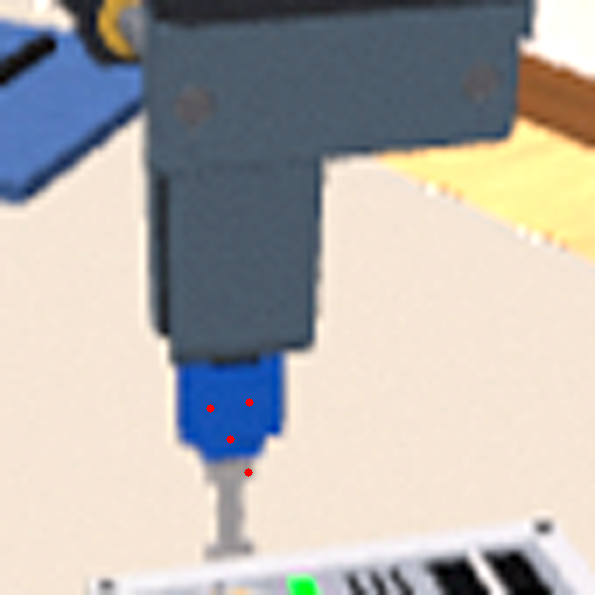

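The key is out of the first lock and upright, with its blade tip at about z=154. The fingers only hold the top few mm of the bow, because the visible fingertips sit higher than the nominal TCP. I'll put the key back in this free lock and grip it deeper.

>>> {"name": "step_arm", "arguments": {"steps": [[0, 0, 0, 0, 0, 8, 0], [0, 0, 0, 0, 0, 8, 0], [0, 0, 0, 0, 0, 8, 0], [0, 0, 0, 0, 0, 8, 0], [0, 0, 0, 0, 0, 8, 0], [0, 0, 0, 0, 0, 3, 0], [0, 0, 0, 0, 0, 1, 0], [0, 0, 0, 0, 0, 0, 0]]}}

```text
time_s: 7.45
ee_pos: [494.9, -18.0, 142.3]
ee_rot: [180.0, 0.0, 156.9]
force: [0.1, -1.0, -0.5]
gripper_width: 8.1
gripper_force: 30.0
```

>>> {"name": "step_arm", "arguments": {"steps": [[0, 0, 0, 0, 0, 0, 0.3], [0, 0, 0, 0, 0, 0, 0.3], [0, 0, 0, 0, 0, 3, 0.3], [0, 0, 0, 0, 0, 3, 0.3], [0, 0, 0, 0, 0, 2, 0.3], [0, 0, 0, 0, 0, 2, 0.3], [0, 0, 0, 0, 0, 0, 0.3], [0, 0, 0, 0, 0, 0, 0.3]]}}

```text
time_s: 8.45
ee_pos: [494.8, -18.0, 132.2]
ee_rot: [180.0, 0.0, 156.9]
force: [0.7, 0.4, 0.1]
gripper_width: 27.4
gripper_force: 0.0
```

Run:
```python
from h import *
s=state();print(s["ee_pos"],s["force"])
f=grab_frame("side"); a=cv2.resize(f["image"][140:240,200:300],(600,600),interpolation=cv2.INTER_CUBIC)
cv2.imwrite("pics/s4.png",cv2.convertScaleAbs(a,alpha=1.8))
```

```text
[494.75494967 -17.97092486 132.16828399] [0.69949188 0.41080206 0.12966512]
```

View pics/s4.png

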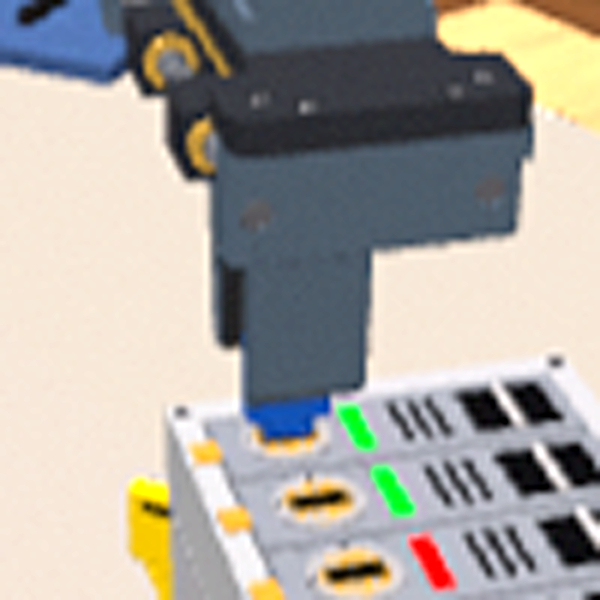

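>>> {"name": "step_arm", "arguments": {"steps": [[0, 0, 0, 0, 0, 4, 0.3], [0, 0, 0, 0, 0, 4, 0.3], [0, 0, 0, 0, 0, 2, 0.3], [0, 0, 0, 0, 0, 0, 0], [0, 0, 0, 0, 0, 0, 0], [0, 0, 0, 0, 0, 0, 0], [0, 0, 0, 0, 0, 0, 0], [0, 0, 0, 0, 0, 0, 0]], "force": 30}}

```text
time_s: 9.5
ee_pos: [494.7, -18.1, 122.2]
ee_rot: [-180.0, 0.0, 156.9]
force: [0.4, -1.1, 0.9]
gripper_width: 9.1
gripper_force: 30.0
```

Run:
```python
from h import *
s=state();print(s["ee_pos"],s["ee_rot"],s["force"],s["torque"],s["gripper_width"],s["gripper_force"])
```

```text
[494.71485282 -18.07974517 122.18087528] [-1.79995447e+02  6.16919661e-03  1.56919054e+02] [ 0.43333599 -1.11387058  0.92298938] [-0.18541106  0.05167758  0.02513185] 9.127424313701198 29.988796412944794
```

>>> {"name": "step_arm", "arguments": {"steps": [[0, 0, 0, 0, 0, -5, 0], [0, 0, 0, 0, 0, -10, 0], [0, 0, 0, 0, 0, -10, 0], [0, 0, 0, 0, 0, -10, 0], [0, 0, 0, 0, 0, -5, 0], [0, 0, 0, 0, -15, 0, 0], [0, 0, 0, 0, -20, 0, 0], [0, 0, 0, 0, -20, 0, 0]]}}

```text
time_s: 10.5
ee_pos: [472.1, -69.7, 161.7]
ee_rot: [-180.0, -0.1, 156.9]
force: [0.2, -0.5, 0.4]
gripper_width: 8.5
gripper_force: 30.0
```

>>> {"name": "step_arm", "arguments": {"steps": [[0, 0, 0, 0, -12, 0, 0], [0, 0, 0, 0, -5, 0, 0], [0, 0, 0, 0, 0, 0, 0], [0, 0, 0, 0, 0, 4, 0], [0, 0, 0, 0, 0, 2, 0], [0, 0, 0, 0, 0, 0, 0], [0, 0, 0, 0, 0, 0, 0], [0, 0, 0, 0, 0, 0, 0]]}}

```text
time_s: 11.5
ee_pos: [466.6, -84.1, 156.2]
ee_rot: [180.0, 0.0, 156.9]
force: [-0.2, 0.5, -0.3]
gripper_width: 8.7
gripper_force: 30.0
```

Run:
```python
from h import *
s=state();print(s["ee_pos"],s["ee_rot"],s["force"],s["torque"],s["gripper_width"],s["gripper_force"])
R=Rotation.from_euler("xyz",s["ee_rot"],degrees=True)
for t in [(466.5,-84.3,122.2),(466.7,-84.4,122.2)]: print(R.inv().apply(np.array(t)-s["ee_pos"]))
f=grab_frame("side"); a=cv2.resize(f["image"][170:260,210:300],(720,720)[:1]*2 and (600,600),interpolation=cv2.INTER_CUBIC)
cv2.imwrite("pics/s5.png",cv2.convertScaleAbs(a,alpha=1.8))
```

```text
[466.55743757 -84.14966383 156.19219619] [1.79992359e+02 6.98431346e-03 1.56927902e+02] [-0.15925408  0.49035532 -0.33465097] [-0.01338043 -0.02628104  0.00068989] 8.656824016932605 29.990090131759644
[-1.92820204e-03 -1.65353599e-01  3.39921749e+01]
[-0.2251196  -0.17897702 33.99220032]
```

View pics/s5.png

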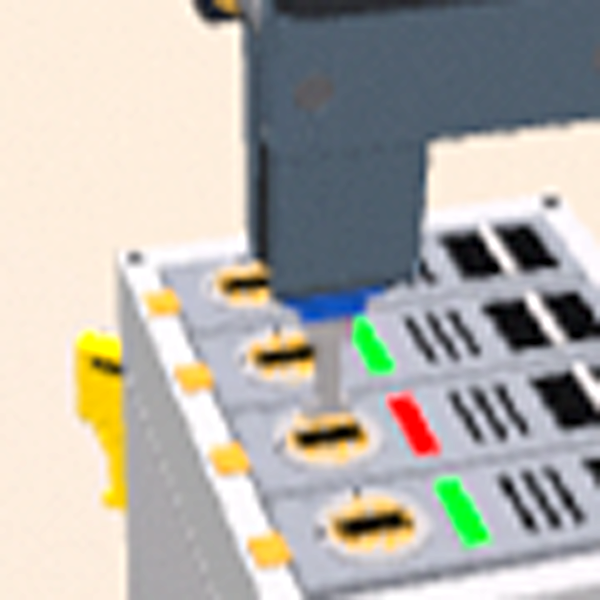

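>>> {"name": "step_arm", "arguments": {"steps": [[0, 0, 0, 0, -0.2, 3, 0], [0, 0, 0, 0, 0, 3, 0], [0, 0, 0, 0, 0, 3, 0], [0, 0, 0, 0, 0, 2, 0], [0, 0, 0, 0, 0, 1.5, 0], [0, 0, 0, 0, 0, 0.5, 0], [0, 0, 0, 0, 0, 0.5, 0], [0, 0, 0, 0, 0, 0, 0]]}}

```text
time_s: 12.55
ee_pos: [466.4, -84.4, 142.7]
ee_rot: [180.0, 0.0, 156.9]
force: [0.2, 0.3, 0.9]
gripper_width: 8.7
gripper_force: 30.0
```

>>> {"name": "step_arm", "arguments": {"steps": [[0, 0, 0, 0, 0, 0.5, 0], [0, 0, 0, 0, 0, 0.5, 0], [0, 0, 0, 0, 0, 0.5, 0], [0, 0, 0, 0, 0, 0, 0], [0, 0, 0, 0, 0, 0, 0], [0, 0, 0, 0, 0, 0, 0], [0, 0, 0, 0, 0, 0, 0], [0, 0, 0, 0, 0, 0, 0]]}}

```text
time_s: 13.55
ee_pos: [466.5, -84.4, 141.3]
ee_rot: [180.0, 0.0, 156.9]
force: [-1.6, -0.5, 4.1]
gripper_width: 8.8
gripper_force: 30.0
```

>>> {"name": "step_arm", "arguments": {"steps": [[0, 0, 0, 0, 0, 0.3, 0], [0, 0, 6, 0, 0, 0, 0], [0, 0, 6, 0, 0, 0, 0], [0, 0, 6, 0, 0, 0, 0], [0, 0, 6, 0, 0, 0, 0], [0, 0, 5, 0, 0, 0, 0], [0, 0, 4, 0, 0, 0, 0], [0, 0, 0, 0, 0, 0, 0]]}}

```text
time_s: 14.55
ee_pos: [466.4, -84.8, 140.7]
ee_rot: [-180.0, 0.0, 124.0]
force: [0.5, -1.0, 2.0]
gripper_width: 8.8
gripper_force: 30.0
```

```bash
cat > st.py <<'E'
from h import *
s=state();print(s["ee_pos"].round(2),s["ee_rot"].round(2),s["force"].round(2),s["torque"].round(3),s["gripper_width"],s["qpos"][5])
E
python3 st.py
```

```text
[466.4  -84.78 140.72] [-1.7998e+02  3.0000e-02  1.2398e+02] [ 0.45 -1.02  1.97] [-0.331  0.088  0.062] 8.797778445733261 -45.62145285967456
```

>>> {"name": "step_arm", "arguments": {"steps": [[0, 0, 0, 0, 0, 0.5, 0], [0, 0, 1, 0, 0, 0, 0], [0, 0, 1, 0, 0, 0, 0], [0, 0, 1, 0, 0, 0, 0], [0, 0, 1, 0, 0, 0, 0], [0, 0, 1, 0, 0, 0, 0], [0, 0, 0, 0, 0, 0, 0], [0, 0, 0, 0, 0, 0, 0]]}}

```text
time_s: 15.55
ee_pos: [466.3, -84.5, 140.2]
ee_rot: [-180.0, -0.0, 118.9]
force: [-0.1, -2.3, 0.3]
gripper_width: 9.0
gripper_force: 30.0
```

>>> {"name": "step_arm", "arguments": {"steps": [[0, 0, 0, 0, 0, 0.5, 0], [0, 0, 0, 0, 0, 0.5, 0], [0, 0, 0, 0, 0, 0.5, 0], [0, 0, 0, 0, 0, 0, 0], [0, 0, 0, 0, 0, 0, 0], [0, 0, 0, 0, 0, 0, 0], [0, 0, 0, 0, 0, 0, 0], [0, 0, 0, 0, 0, 0, 0]]}}

```text
time_s: 16.55
ee_pos: [466.2, -84.3, 138.8]
ee_rot: [-180.0, -0.0, 118.9]
force: [-3.9, -1.7, 2.6]
gripper_width: 8.7
gripper_force: 30.0
```

>>> {"name": "step_arm", "arguments": {"steps": [[0, 0, 0, 0, 0, 0.5, 0], [0, 0, 0, 0, 0, 0.5, 0], [0, 0, 0, 0, 0, 0.5, 0], [0, 0, 0, 0, 0, 0.5, 0], [0, 0, 0, 0, 0, 0.5, 0], [0, 0, 0, 0, 0, 0, 0], [0, 0, 0, 0, 0, 0, 0], [0, 0, 0, 0, 0, 0, 0]]}}

```text
time_s: 17.55
ee_pos: [466.3, -84.4, 136.2]
ee_rot: [-180.0, -0.0, 118.9]
force: [-3.3, -2.7, 2.0]
gripper_width: 8.8
gripper_force: 30.0
```

```bash
python3 st.py
python3 - <<'E'
from h import *
f=grab_frame("side"); a=cv2.resize(f["image"][170:260,210:300],(600,600),interpolation=cv2.INTER_CUBIC)
cv2.imwrite("pics/s6.png",cv2.convertScaleAbs(a,alpha=1.8))
E
```

```text
[466.33 -84.41 136.21] [-1.7999e+02 -1.0000e-02  1.1892e+02] [-3.31 -2.71  2.03] [-0.557  0.596  0.051] 8.761225338032103 -40.572376966739334
```

View pics/s6.png

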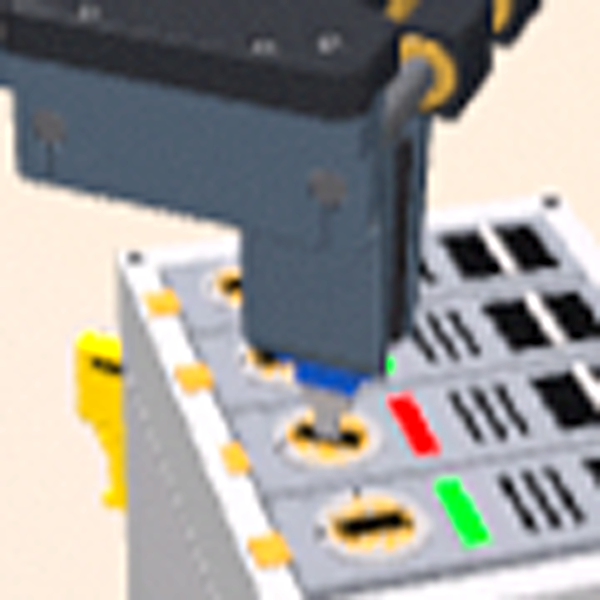

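The picture shows the blade twisted and well inside the mouth. The visible blade length suggests it is about 13 to 17 mm deep, so it is past the upper pin.

>>> {"name": "step_arm", "arguments": {"steps": [[0, 0, 0, 0, -0.3, 0.5, 0], [0, 0, 0, 0, 0, 1, 0], [0, 0, 0, 0, 0, 1, 0], [0, 0, 0, 0, 0, 0.5, 0], [0, 0, 0, 0, 0, 0.5, 0], [0, 0, 0, 0, 0, 0.5, 0], [0, 0, 0, 0, 0, 0, 0], [0, 0, 0, 0, 0, 0, 0]]}}

```text
time_s: 18.6
ee_pos: [466.2, -84.5, 132.3]
ee_rot: [180.0, -0.0, 118.9]
force: [-1.7, -1.7, 2.2]
gripper_width: 8.6
gripper_force: 30.0
```

>>> {"name": "step_arm", "arguments": {"steps": [[0, 0, -5, 0, 0, 0.5, 0], [0, 0, -8, 0, 0, 0.3, 0], [0, 0, -8, 0, 0, 0, 0], [0, 0, -8, 0, 0, 0, 0], [0, 0, -8, 0, 0, 0, 0], [0, 0, 0, 0, 0, 0.3, 0], [0, 0, 0, 0, 0, 0, 0], [0, 0, 0, 0, 0, 0, 0]]}}

```text
time_s: 19.6
ee_pos: [466.4, -84.5, 131.4]
ee_rot: [180.0, 0.0, 155.9]
force: [-1.0, -1.5, 4.4]
gripper_width: 8.8
gripper_force: 30.0
```

>>> {"name": "step_arm", "arguments": {"steps": [[0, 0, -7, 0, 0, 0.3, 0], [0, 0, -7, 0, 0, 0, 0], [0, 0, -7, 0, 0, 0, 0], [0, 0, -7, 0, 0, 0, 0], [0, 0, -5, 0, 0, 0.2, 0], [0, 0, -2, 0, 0, 0.3, 0], [0, 0, -2, 0, 0, 0.3, 0], [0, 0, -2, 0, 0, 0.3, 0]]}}

```text
time_s: 20.6
ee_pos: [466.7, -84.5, 130.0]
ee_rot: [-180.0, 0.1, -165.0]
force: [-0.3, -0.9, 3.4]
gripper_width: 8.9
gripper_force: 30.0
```

>>> {"name": "step_arm", "arguments": {"steps": [[0, 0, 0, 0, 0, 0.3, 0], [0, 0, 0, 0, 0, 0.3, 0], [0, 0, 0, 0, 0, 0.4, 0], [0, 0, 0, 0, 0, 0.5, 0], [0, 0, 0, 0, 0, 0.5, 0], [0, 0, 0, 0, 0, 0, 0], [0, 0, 0, 0, 0, 0, 0], [0, 0, 0, 0, 0, 0, 0]]}}

```text
time_s: 21.6
ee_pos: [466.0, -84.6, 127.7]
ee_rot: [180.0, -0.0, -165.1]
force: [0.1, -1.4, 2.0]
gripper_width: 9.1
gripper_force: 30.0
```

>>> {"name": "step_arm", "arguments": {"steps": [[0, 0, 0, 0, 0, 1, 0], [0, 0, 0, 0, 0, 1, 0], [0, 0, 0, 0, 0, 1, 0], [0, 0, 0, 0, 0, 1, 0], [0, 0, 0, 0, 0, 0.5, 0], [0, 0, 0, 0, 0, 0.3, 0], [0, 0, 0, 0, 0, 0, 0], [0, 0, 0, 0, 0, 0, 0]]}}

```text
time_s: 22.6
ee_pos: [466.2, -84.6, 123.0]
ee_rot: [-180.0, 0.0, -165.1]
force: [1.5, -2.2, 1.9]
gripper_width: 8.5
gripper_force: 30.0
```

Now I'll seat the key and turn it back towards straight.

>>> {"name": "step_arm", "arguments": {"steps": [[0, 0, 5, 0, 0, 0.4, 0], [0, 0, 8, 0, 0, 0.4, 0], [0, 0, 8, 0, 0, 0.4, 0], [0, 0, 8, 0, 0, 0, 0], [0, 0, 8, 0, 0, 0, 0], [0, 0, 1, 0, 0, 0, 0], [0, 0, 0, 0, 0, 0, 0], [0, 0, 0, 0, 0, 0, 0]]}}

```text
time_s: 23.6
ee_pos: [466.1, -84.2, 122.1]
ee_rot: [180.0, -0.0, 157.0]
force: [0.5, -0.9, 5.3]
gripper_width: 8.5
gripper_force: 30.0
```

>>> {"name": "step_arm", "arguments": {"steps": [[0, 0, 0, 0, 0, 0.3, 0], [0, 0, 6, 0, 0, 0, 0], [0, 0, 9, 0, 0, 0, 0], [0, 0, 9, 0, 0, 0, 0], [0, 0, 9, 0, 0, 0, 0], [0, 0, 9, 0, 0, 0, 0], [0, 0, 4, 0, 0, 0, 0], [0, 0, 0, 0, 0, 0, 0]]}}

```text
time_s: 24.6
ee_pos: [466.1, -84.4, 122.0]
ee_rot: [180.0, -0.0, 111.0]
force: [-1.2, -1.1, 6.2]
gripper_width: 8.7
gripper_force: 30.0
```

```bash
python3 st.py
```

```text
[466.09 -84.38 122.02] [ 1.7999e+02 -1.0000e-02  1.1098e+02] [-1.16 -1.06  6.21] [-0.278  0.107  0.014] 8.717847919255824 -32.660047027886776
```

>>> {"name": "step_arm", "arguments": {"steps": [[0, 0, 8, 0, 0, 0, 0], [0, 0, 8, 0, 0, 0, 0], [0, 0, 8, 0, 0, 0, 0], [0, 0, 8, 0, 0, 0, 0], [0, 0, 7, 0, 0, 0, 0], [0, 0, 5, 0, 0, 0, 0], [0, 0, 4, 0, 0, 0, 0], [0, 0, 0, 0, 0, 0, 0]]}}

```text
time_s: 25.6
ee_pos: [466.4, -84.4, 122.0]
ee_rot: [180.0, -0.0, 63.0]
force: [-0.5, -1.5, 6.3]
gripper_width: 8.7
gripper_force: 30.0
```

```bash
python3 st.py
python3 - <<'E'
from h import *
f=grab_frame("side"); cv2.imwrite("pics/s7.png",f["image"])
E
```

```text
[466.38 -84.42 122.02] [ 1.7997e+02 -3.0000e-02  6.2990e+01] [-0.52 -1.48  6.32] [-0.282  0.149  0.129] 8.735332354255812 15.3336014940801
```

>>> {"name": "step_arm", "arguments": {"steps": [[0, 0, 2, 0, 0, 0, 0], [0, 0, 2, 0, 0, 0, 0], [0, 0, 0, 0, 0, 0, 0], [0, 0, 0, 0, 0, 0, 0], [0, 0, 0, 0, 0, 0, 0], [0, 0, 0, 0, 0, 0, 0], [0, 0, 0, 0, 0, 0, 0], [0, 0, 0, 0, 0, 0, 0]]}}

```text
time_s: 26.65
ee_pos: [466.4, -84.4, 122.0]
ee_rot: [180.0, -0.0, 59.0]
force: [0.4, -2.3, 6.6]
gripper_width: 8.8
gripper_force: 30.0
```

```bash
python3 st.py; python3 st.py
```

```text
[466.4  -84.41 122.05] [ 1.7997e+02 -3.0000e-02  5.9010e+01] [ 0.39 -2.34  6.59] [-0.304  0.159  0.039] 8.836320955996493 19.308863609753853
[466.4  -84.41 122.05] [ 1.7997e+02 -3.0000e-02  5.9010e+01] [ 0.39 -2.34  6.59] [-0.304  0.159  0.039] 8.836320955996493 19.308863609753853
```

```bash
python3 -c "
from workcell import *
print(job_done())"
```

```text
the job is handed in; nothing more can be done
None
```

The blue key is fully home in the red-light tray's lock, the gripper has turned it about 98° clockwise, and the fingers still hold it with a 30 N grip. I judged this from arm position and forces, as the lock angle itself could not be read. The job was handed in at about 27 s.

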